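# Load the parts carrier and hold it over the ultrasonic cleaner

### The job

Get the small spectacle parts ready for washing: stack the second parts tray on the one already in the carrier, put the lid on top so that everything sits fully home, then swing up the carrier's folded bail handle and lift the carrier by the black grip on that bail. Carry it over the open tank of the ultrasonic cleaner and finish there still holding it by the grip: hanging level and still, clear above the rim and in the middle of the opening, not lowered in and not let go. Keep the trays upright all the way so that no parts spill, and do not shift the tweezers, the lens, the loupe or anything else lying about.

Things in the scene. Friction and masses are not known exactly. Their poses are not given: they have to be found in the camera images.
- carrier: Loose steel stand, 0.16 kg (0.35 kg loaded). Origin: centre of its underside; z up. Foot plate 80 mm across; locating ring 56 mm outside, top at z = 12 mm. Ears at y = +-38 mm rise to 51 mm; the wire bail, 85 mm wide, turns on them about an axis along y at x = 0, z = 45 mm, and lies folded level towards the carrier's +x (away from the robot, within 30 degrees).
- bail (a joint): Angle of the bail: 0 folded level towards the carrier's +x, resting on a stop; pi/2 upright over the stack. It swings freely, without spring or catch, and falls back if let go before upright.
- grip: Black cylindrical grip, 12 mm thick, 46 mm long, mid-way along the bail's crossbar (parallel to the carrier's y), 90 mm from the bail's axis; at first 45 mm above the bench. Origin: its centre. It spins freely on the crossbar, so it can be pinched from above and led round the arc with the tool still pointing down, and the carrier hangs from it like a bucket, swinging a little.
- tray_low: Perforated round steel parts tray already seated in the carrier's locating ring; same make as 'tray' (its origin lies 8 mm above the carrier's origin).
- tray: Second perforated steel tray, alone on the bench: 52 mm outside, 18 mm high, wall 2 mm, 0.05 kg +-40%. Origin: centre of its underside, z up. The lowest 4 mm are a 44 mm spigot that drops into the rim of the tray below (2 mm play each side) until the shoulder rests on it; seated, its origin is 22 mm above the carrier's. Hold it across the outer wall, 4 to 18 mm above its origin.
- lid: Round steel lid with black knob, on the bench: 52 mm across, 0.04 kg. Origin: centre of its underside, z up. Lowest 4 mm: 44 mm spigot as on the trays; then a 3 mm plate; then the knob, 14 mm thick from 12 to 23 mm above the origin (top). Seated on the second tray its origin is 36 mm above the carrier's. Tray and lid may have changed places.
- cleaner: Ultrasonic cleaner, fixed: pale box 140 mm (x) by 180 mm (y), 85 mm high, its control panel facing the robot (-x) and its cover standing open at the back, up to 175 mm above the bench. Origin: centre of its underside.
- tank_mouth (a point): Centre of the open mouth of the cleaner's tank, at the height of the rim (85 mm above the bench). The opening is 112 mm (x) by 150 mm (y).
- tweezers: Steel tweezers 120 mm long lying flat on the bench beside the carrier; a bystander to leave alone. Origin: centre of its underside.
- spare_lens: Uncut lens, a clear flat disc about 58 mm across, on the bench beyond the carrier; a bystander to leave alone. Origin: centre of its underside.
- loupe: Black watchmaker's loupe, 38 mm across, 30 mm high, standing on the bench right of the cleaner; a bystander to leave alone. Origin: centre of its underside.
There are look-alikes about, which are no part of the job. Leave any orange look-alike of the tray alone.

How it is judged:
By the outcome, as a careful person would: the job done as asked, in the order asked, and still so for the second after the job is handed in, while the arm keeps its last pose, push and grip.
It also fails if it takes over 72 s, if anything falls off the work surface, if the arm or the gripper's body presses on something with over 40 N, if the wrist force passes 120 N, or if a joint passes its speed limit or range.

### The arm

A 7-joint arm with a two-finger parallel gripper is mounted at the origin on a cart in front of the work surface, level with it; the furniture and walls round the work are solid. World frame = base frame: x ahead of the robot, y to its left, z up, the work surface at z = 0. Lengths are in m, angles in rad, forces in N, time in s.
With the tool pointing down it reaches from about 0.4 to 0.85 m from the base axis. Payload 10.4 kg.
Tool frame: the origin (TCP) lies at the very end of the fingers, on their centre line; the grasp point (between the pads) lies 19 mm behind it; z points along the fingers, y is the direction in which the jaws open and shut (so a half turn about z gives the same grasp; the last joint's range is limited). The gripper opens to 87 mm and grips with 3 to 60 N. Pads are 19 mm wide; open, the fingers measure 117 mm over their backs; the gripper's body (75 mm by 190 mm) begins 51 mm behind the grasp point.
Start: joints at [1.145, 0.332, -0.065, 1.46, 0.022, 1.35, -0.088], TCP at [0.245, -0.575, 0.197] pointing down, gripper open.
Joint ranges: [-2.6, 2.6], [-0.5, 2.12], [-1.47, 1.34], [0.16, 2.42], [-1.27, 4.41], [0.06, 2.06], [-2.6, 2.6]. Speed limits (rad/s): [2.22, 2.22, 2.79, 2.79, 3.14, 3.14, 3.14].

### API

Orientations are given as a unit quaternion [x, y, z, w].
In Python, from bench import r, eyes, job gives the robot as it stands. The module is installed in compiled form; this text tells all that it offers.
- The arm moves only by the tool play_rows, never from a script. Its argument "motion" is a list of rows, each a list of 7 numbers: the shift along the tool's x, y, z as a fraction of full scale, then the turn, a rotation vector about the tool's x, y, z as a fraction of full scale, then the opening in per cent of the stroke, from 0 (shut) to 100 (fully open). A call has 1 to 5 rows; each row is the pose to reach, as a shift and turn from the pose commanded when the call began, along the tool's axes at that moment; what a row does not reach only later rows make up. Full scale, the value 1, is 0.2 m for a shift and 90 degrees for a turn. A row lasts 1/8 s, in which the tool goes at most 62.5 mm and 10.7 degrees, less where a joint would pass 70% of its speed; a pose out of reach is approached as far as the arm can. A call with a number of a shift or a turn outside -1 to 1 is refused whole. A call with a gripper value outside its range is refused whole. The fingers move at their own pace and stop on an object; "squeeze" is the grip in N (left out, the last holds). Time passes only in rows, so rows that repeat a pose let the fingers close. It gives the time, the measured TCP pose, the force and the opening at its end, in the units of the state.
- r.read_state(): the state, without advancing time (a new reading comes with each control period).
- eyes.camera(name): name is "side" or "top"; returns a dict with "image" (420x560x3 uint8, red, green, blue), "mtx" (3x3 intrinsics, pixels), "R" (3x3) and "t" (3): a world point X has camera coordinates R X + t. Camera axes: x right, y down, z forward; pixel columns grow to the right and rows downward; lengths in m; the calibration is good to about 2 mm. A picture is of the moment at which its call begins. There is no depth.
- job.close_job(): hands the job in, once; it reports no verdict.
Trained networks look in a picture, given as the dict that the camera call returned (one of the last four; its "shot" number tells which), for a name from the list of things; names that differ only in an ending like _2 or _b are one class to them, and where a whole thing is asked for, a point or a joint stands for the part that bears it (a point fixed in the world has none). Each returns a list of dicts, best first, with "p" (0 to 1); they miss things now and then, are a little off and sometimes report something else, mostly with a low value. They report only what shows in the picture. A call takes as long as a camera call. They do not tell look-alikes from the thing itself.
- eyes.regions_of(picture, label): "region" (420x560 bool, what is visible of it) and "xy" ([column, row] in pixels, amid what is visible of it).
- eyes.landmark_of(picture, label): "xy" ([column, row] in pixels: a listed point, or the origin of a listed thing).
The state is a dict: "time": time; "joint_positions": joint angles; "joint_vel": joint speeds; "joint_torque": joint torques, N m; "ee_pos": TCP position; "eef_rot": TCP orientation; "ft_force": force on the tool from outside, world axes, zero at the start; "torque": the same for the moment, N m; "width": finger opening in m.
Only numpy, scipy, OpenCV 4.12 (cv2) and the standard library are available. Lean on these libraries where they do the work, as an engineer would, in place of code of your own. Each camera call takes 0.05 s, during which the arm holds its last target. There are 200 camera calls.

## Working session

There is one attempt and no reset: what is moved stays moved. The work goes in short steps, Python scripts to look and compute and a tool call to move; the robot and the scene stay as the last step left them, time stands still between calls to the robot, and variables do not carry over. Pictures are saved under pics/ and viewed, about 8 in all and at most 12, crops included, and the job is handed in when it is done.

Besides the shell and the picture viewer there is one more tool, called after ">>>" as name(argument=value, ...), one argument or row to a line, values as JSON. play_rows: Moves the arm, as the interface text tells. Shift numbers are shares of 0.2 m and turn numbers shares of 90 degrees, none past 1 either way. Its arguments: {"type":"object","properties":{"motion":{"type":"array","items":{"type":"array","items":{"type":"number"}}},"squeeze":{"type":"number"}},"required":["motion"]}

```bash
mkdir -p pics
cat > h.py <<'E'
import numpy as np, cv2
from bench import r, eyes, job
def ray(c,xy):
    d=c['R'].T@(np.linalg.inv(c['mtx'])@np.array([xy[0],xy[1],1.])); o=-c['R'].T@c['t']; return o,d
def atz(c,xy,z):
    o,d=ray(c,xy); return o+d*(z-o[2])/d[2]
def tri(a,pa,b,pb):
    o1,d1=ray(a,pa);o2,d2=ray(b,pb); s=np.linalg.lstsq(np.c_[d1,-d2],o2-o1,rcond=None)[0]
    p=o1+d1*s[0];q=o2+d2*s[1]; return (p+q)/2,np.linalg.norm(p-q)
def proj(c,X):
    p=c['mtx']@(c['R']@np.array(X)+c['t']); return p[:2]/p[2]
def save(n,im): cv2.imwrite('pics/'+n,im[:,:,::-1])
E
python3 - <<'E'
from h import *
np.set_printoptions(precision=4,suppress=True)
S=eyes.camera('side');T=eyes.camera('top')
save('s0.png',S['image']);save('t0.png',T['image'])
for c in(S,T): print(-c['R'].T@c['t'],c['R'][2])
Z=dict(carrier=0,grip=.045,tray_low=.008,tray=0,lid=0,cleaner=0,tank_mouth=.085,tweezers=0,spare_lens=0,loupe=0)
for n,z in Z.items():
    for nm,c in(('S',S),('T',T)):
        for d in eyes.landmark_of(c,n)[:3]: print(n,nm,round(d['p'],2),np.round(d['xy'],1),atz(c,d['xy'],z)[:2])
s=r.read_state();print(s)
E
```

```text
[-0.0558  1.1189  0.7652] [ 0.38   -0.7576 -0.5307]
[0.2289 0.1641 1.189 ] [ 0.2067 -0.0055 -0.9784]
carrier S 0.9 [285.4 197.2] [ 0.4826 -0.0112]
carrier T 0.75 [344.5 203.4] [ 0.4789 -0.0063]
grip S 0.62 [253.9 174.3] [ 0.5831 -0.0171]
tray_low S 0.58 [287.7 197.5] [ 0.4706 -0.0007]
tray_low T 0.96 [347.6 200.8] [ 0.4832 -0.0132]
tray S 0.73 [262.9 269.7] [0.3928 0.2942]
tray S 0.52 [326.7 315.6] [0.209  0.3669]
tray T 0.95 [222.6 245.6] [0.394  0.2954]
tray T 0.91 [190.7 322.6] [0.2182 0.3767]
lid S 0.76 [277.1 242.1] [0.4106 0.186 ]
lid T 0.8 [263.5 238.4] [0.4052 0.1962]
lid T 0.51 [348.3 203.2] [ 0.4788 -0.0156]
cleaner S 0.7 [193.1 248.3] [0.5801 0.2962]
cleaner T 0.9 [220.  168.4] [0.5873 0.2943]
cleaner T 0.22 [295.9 191.4] [0.5166 0.1101]
tank_mouth S 0.92 [189.4 213.8] [0.5928 0.2793]
tank_mouth T 0.84 [215.2 157.4] [0.5889 0.2951]
tweezers T 0.43 [295.3 191.1] [0.5174 0.1115]
spare_lens S 0.53 [242.7 197.9] [0.5869 0.0434]
spare_lens S 0.24 [260.4 273. ] [0.3924 0.307 ]
spare_lens T 0.81 [320.2 160.4] [0.5919 0.0442]
loupe S 0.65 [206.2 198.9] [0.6747 0.0917]
loupe T 0.64 [298.5 125.3] [0.6878 0.0916]
loupe T 0.39 [346.5 200.3] [ 0.4863 -0.0119]
{'time': 1.1, 'joint_positions': array([ 1.1454,  0.3322, -0.0647,  1.4601,  0.0216,  1.3499, -0.0885]), 'joint_vel': array([ 0.0007,  0.0011,  0.0014,  0.0009,  0.001 , -0.0005, -0.001 ]), 'joint_torque': array([ -0.0001, -62.3051,   0.0241, -39.0127,  -0.0611,   0.0316,
         0.    ]), 'ee_pos': array([ 0.245 , -0.575 ,  0.1966]), 'eef_rot': array([0.9798, 0.2   , 0.    , 0.    ]), 'ft_force': array([-0.5969,  0.1488, -0.7766]), 'torque': array([-0.0275, -0.0337,  0.0581]), 'width': 0.08703468887536649}
```

Run:
```python
import cv2
t=cv2.imread('pics/t0.png');s=cv2.imread('pics/s0.png')
cv2.imwrite('pics/t0c.png',cv2.resize(t[90:360,150:420],(600,600),interpolation=3))
cv2.imwrite('pics/s0c.png',cv2.resize(s[130:350,140:360],(600,600),interpolation=3))
```

```text
(no output)
```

View pics/t0c.png

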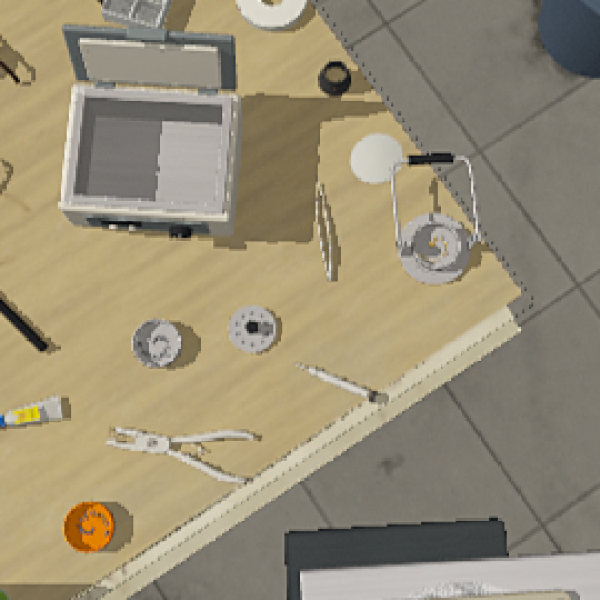

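View pics/s0c.png

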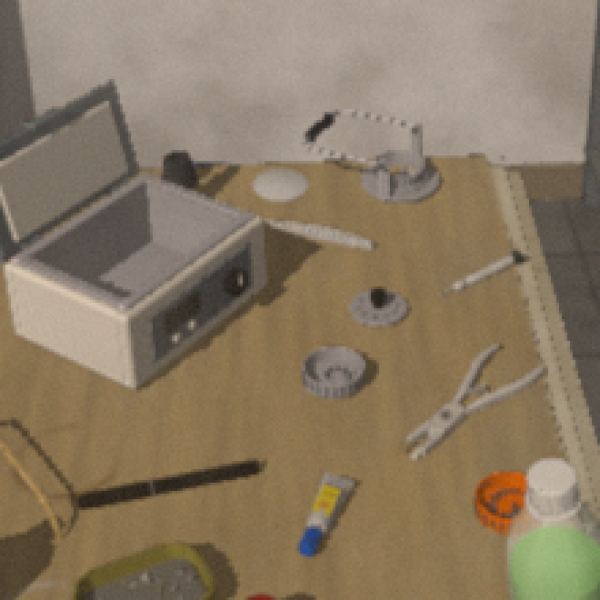

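Top crop (pixel = 150 + u/2.222, 90 + v/2.222): grey tray at crop (157,343), lid with knob at (254,328), carrier at (435,247) with the folded bail and black grip at (431,158). The tweezers are at (326,232), the lens at (377,158), the loupe at (334,78), and the orange decoy at (90,527). The side view shows the same layout. Next I refine these positions with silhouette fits.

```bash
cat >> h.py <<'E'
from scipy.optimize import least_squares
A=np.linspace(0,2*np.pi,60,endpoint=False)
def hull(c,x,y,discs):
    P=[proj(c,[x+rr*np.cos(a),y+rr*np.sin(a),z]) for rr,z in discs for a in A]
    return cv2.convexHull(np.array(P,np.float32))
def cen(poly):
    m=cv2.moments(poly); return np.array([m['m10']/m['m00'],m['m01']/m['m00']]),m['m00']
def fit(cs,regs,discs,x0):
    "regs: per camera bool region; match hull centroid"
    def cr(g):
        k=cv2.findContours(g.astype(np.uint8),0,1)[0];k=max(k,key=cv2.contourArea)
        h=np.zeros(g.shape,np.uint8);cv2.drawContours(h,[cv2.convexHull(k)],-1,1,-1)
        v,u=np.nonzero(h);return np.array([u.mean(),v.mean()]),len(u)
    t=[cr(g) for g in regs]
    f=lambda p:np.concatenate([cen(hull(c,p[0],p[1],discs))[0]-a[0] for c,a in zip(cs,t)])
    s=least_squares(f,x0,x_scale=.01,diff_step=1e-3);return s.x,s.fun,[(a[1],round(cen(hull(c,*s.x,discs))[1])) for c,a in zip(cs,t)]
TRAY=[(22,0),(26,.004),(26,.018)]
LID=[(22,0),(26,.004),(26,.007)]
def reg(c,n,near):
    L=[d for d in eyes.regions_of(c,n) if np.hypot(*(np.array(d['xy'])-near))<20]
    return L[0]['region'] if L else None
E
python3 - <<'E'
from h import *
np.set_printoptions(precision=4,suppress=True)
S=eyes.camera('side');T=eyes.camera('top')
for n,disc,x0 in(('tray',TRAY,(.394,.295)),('lid',LID+[(7,.012),(7,.023)],(.408,.19)),('tray_low',[(26,.012),(26,.026)],(.48,-.01)),('carrier',[(40,0),(40,.004)],(.48,-.01))):
    z=disc[-1][1]/2; disc=[(a/1000,b) for a,b in disc]
    rs=[reg(c,n,proj(c,[*x0,z])) for c in(S,T)]
    for lab,idx in(('S',[0]),('T',[1]),('ST',[0,1])):
        if all(rs[i] is not None for i in idx):
            print(n,lab,*fit([(S,T)[i] for i in idx],[rs[i] for i in idx],disc,x0))
g=[]
for c in(S,T):
    for d in eyes.regions_of(c,'grip')[:2]:
        v,u=np.nonzero(d['region']); P=np.array([atz(c,q,.047) for q in np.c_[u,v]])[:,:2]
        w,V=np.linalg.eigh(np.cov(P.T)); print('grip',d['p'],len(u),P.mean(0),'axis',V[:,1],np.sqrt(w*12))
# dark pixels near the grip in top
p0=proj(T,[.583,-.012,.045]);u0,v0=p0.astype(int)
im=T['image'].astype(int).max(2)[v0-12:v0+13,u0-20:u0+21]; v,u=np.nonzero(im<60)
P=np.array([atz(T,q,.047) for q in np.c_[u+u0-20,v+v0-12]])[:,:2]
w,V=np.linalg.eigh(np.cov(P.T));print('dark',len(u),P.mean(0),V[:,1],np.sqrt(w*12))
# tank mouth from landmarks
a=eyes.landmark_of(S,'tank_mouth')[0]['xy'];b=eyes.landmark_of(T,'tank_mouth')[0]['xy'];print('mouth',tri(S,a,T,b))
E
```

```text
tray S [0.3953 0.2939] [-0.  0.] [(364, 379)]
tray T [0.3962 0.3014] [0. 0.] [(401, 394)]
tray ST [0.395  0.2986] [-0.859   1.2327  1.1965  0.4029] [(364, 382), (401, 394)]
lid S [0.4033 0.1893] [0. 0.] [(237, 245)]
lid T [0.406  0.1983] [ 0. -0.] [(353, 369)]
lid ST [0.4039 0.1953] [-1.3284  1.2614  1.3152  0.7959] [(237, 247), (353, 369)]
tray_low S [ 0.4785 -0.0201] [-0. -0.] [(188, 226)]
tray_low T [ 0.4808 -0.0062] [-0. -0.] [(407, 389)]
tray_low ST [ 0.4785 -0.0094] [-1.6692  1.8041  1.4221  0.864 ] [(188, 229), (407, 390)]
carrier S [ 0.4846 -0.0188] [-0. -0.] [(376, 375)]
carrier T [ 0.4843 -0.0089] [-0. -0.] [(863, 836)]
carrier ST [ 0.4834 -0.011 ] [-0.8291  1.4083  0.9231  0.3036] [(376, 380), (863, 836)]
grip 0.38 42 [ 0.5694 -0.0102] axis [-0.0787  0.9969] [0.014  0.0471]
grip 0.58 70 [ 0.5707 -0.0067] axis [-0.0281  0.9996] [0.0098 0.0433]
dark 77 [ 0.5727 -0.0066] [-0.0073  1.    ] [0.0099 0.0474]
mouth (array([0.5789, 0.2901, 0.0953]), np.float64(0.004467850002594489))
```

>>> play_rows(
  motion=[
    [0.2,-0.08,0,0,0,-0.1,100],
    [0.4,-0.16,0,0,0,-0.2,100],
    [0.6,-0.24,0,0,0,-0.3,100],
    [0.8,-0.32,0,0,0,-0.4,100],
    [1,-0.4,0,0,0,-0.5,100],
  ],
)

```text
time: 2.42
ee_pos: [0.3986, -0.422, 0.1967]
eef_rot: [0.827, 0.562, 0.0, 0.0]
ft_force: [0.3, -1.1, 0.9]
width: 0.0871
```

>>> play_rows(
  motion=[
    [0.24,0.015,0,0,0,-0.06,100],
    [0.48,0.03,0,0,0,-0.12,100],
    [0.72,0.045,0,0,0,-0.18,100],
    [0.955,0.058,0,0,0,-0.2437,100],
  ],
)

```text
time: 2.92
ee_pos: [0.4803, -0.2487, 0.1968]
eef_rot: [0.706, 0.708, -0.0, 0.0]
ft_force: [0.4, -0.5, 0.2]
width: 0.0868
```

>>> play_rows(
  motion=[
    [0.25,0,0,0,0,0,100],
    [0.5,0,0,0,0,0,100],
    [0.75,0,0,0,0,0,100],
    [1,0,0,0,0,0,100],
  ],
)

```text
time: 3.42
ee_pos: [0.4796, -0.0486, 0.1968]
eef_rot: [0.707, 0.707, 0.0, 0.0]
ft_force: [0.7, -0.7, -0.0]
width: 0.087
```

>>> play_rows(
  motion=[
    [0.25,-0.05,0,0,0,0,100],
    [0.5,-0.1,0,0,0,0,100],
    [0.75,-0.15,0,0,0,0,100],
    [1,-0.2,0,0,0,0,100],
  ],
)

```text
time: 3.92
ee_pos: [0.4392, 0.1513, 0.1968]
eef_rot: [0.707, 0.707, 0.0, 0.001]
ft_force: [0.5, 0.1, -0.1]
width: 0.0865
```

>>> play_rows(
  motion=[
    [0.25,-0.07,0.12,0,0,0,100],
    [0.5,-0.14,0.25,0,0,0,100],
    [0.73,-0.23,0.4,0,0,0,100],
    [0.73,-0.23,0.4,0,0,0,100],
  ],
)

```text
time: 4.42
ee_pos: [0.3902, 0.2988, 0.1148]
eef_rot: [0.705, 0.71, -0.001, -0.001]
ft_force: [0.8, -0.0, 0.7]
width: 0.0869
```

Run:
```python
from h import *
S=eyes.camera('side');T=eyes.camera('top');s=r.read_state();p=s['ee_pos'];print(p,s['eef_rot'],s['joint_positions'])
def crop(c,w=55):
    im=c['image'].copy();u,v=np.clip(proj(c,p).astype(int),w,400-w+0)
    k=5;C=cv2.resize(im[v-w:v+w,u-w:u+w],None,fx=k,fy=k,interpolation=2)
    for q,col in((p,(255,0,0)),(p+[.0435,0,0],(0,255,0)),(p-[.0435,0,0],(0,255,0))):
        a=(proj(c,q)-[u-w,v-w]+.5)*k;cv2.circle(C,tuple(int(i) for i in a),4,col,1)
    return C[:,75:-75]
save('g1.png',np.hstack([crop(S),crop(T)])[:, :800])
```

```text
[0.39344744 0.29595363 0.11645154] [ 7.06629912e-01  7.07583285e-01 -2.30115903e-04 -1.02420453e-04] [ 0.13774501  0.21757549 -0.95552901  1.86630885  0.19360226  1.15583555
 -0.88410556]
```

View pics/g1.png

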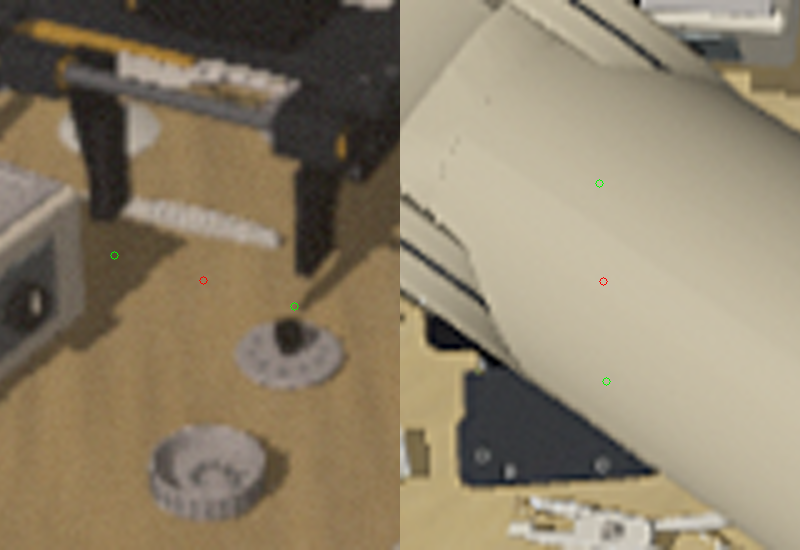

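Side view: the finger tips (crop (108,222) and (305,272)) appear about 7 px above where I predicted them, so the side calibration is off there. The top view is blocked by the arm. I descend part-way and compare again.

>>> play_rows(
  motion=[
    [0,0,0.12,0,0,0,100],
    [0,0,0.25,0,0,0,100],
    [0,0,0.375,0,0,0,100],
    [0,0,0.375,0,0,0,100],
  ],
)

```text
time: 5.03
ee_pos: [0.3939, 0.294, 0.0409]
eef_rot: [0.708, 0.706, -0.001, 0.0]
ft_force: [0.3, 0.3, 0.4]
width: 0.0869
```

```bash
cat >> h.py <<'E'
def crop(c,ctr,marks,w=55,k=5):
    im=c['image'].copy();u,v=proj(c,ctr).astype(int);u=np.clip(u,w,560-w);v=np.clip(v,w,420-w)
    C=cv2.resize(im[v-w:v+w,u-w:u+w],None,fx=k,fy=k,interpolation=2);print('crop origin',u-w,v-w,'scale',k)
    for i,q in enumerate(marks):
        a=(proj(c,q)-[u-w,v-w]+.5)*k;cv2.circle(C,tuple(int(i) for i in a),3,((255,0,0),(0,255,0),(0,255,0),(0,0,255))[i%4],1)
    return C
E
python3 - <<'E'
from h import *
S=eyes.camera('side');s=r.read_state();p=s['ee_pos'];print(p,s['eef_rot'],s['ft_force'])
save('g2.png',crop(S,p,[p,p+[.0435,0,0],p-[.0435,0,0]]))
E
```

```text
[0.39438345 0.29489052 0.04203759] [ 7.07675584e-01  7.06537482e-01 -1.34255241e-04  1.90043211e-04] [ 0.45302692  0.23999113 -0.10752863]
crop origin 206 199 scale 5
```

View pics/g2.png

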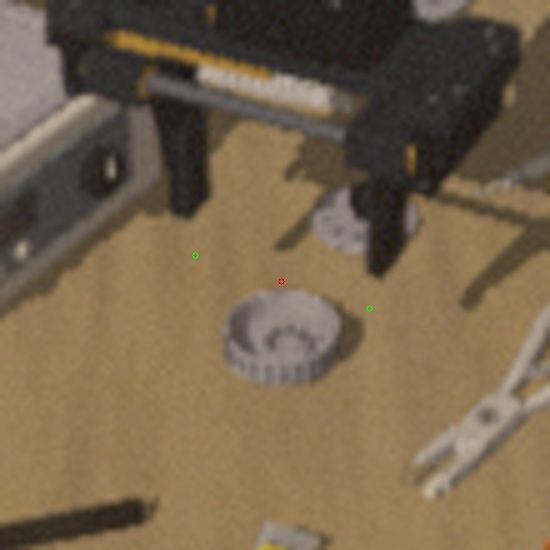

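Run:
```python
from h import *
S=eyes.camera('side')
p=np.array([.394,.2955,.041])
print(S['mtx'])
for d in np.eye(3)*.01: print(proj(S,p+d)-proj(S,p))
# actual inner bottom corners (crop origin 206,199 scale5)
a=[np.array([205,207])/5+[206,199],np.array([370,265])/5+[206,199]]
for z in(.041,.02,.03,.06):
  print(z,[atz(S,q,z) for q in a])
print(proj(S,[.395,.298,0]), [proj(S,p+[x,w,0]) for x in(.0435,-.0435) for w in(-.0095,.0095)])
```

```text
[[531.6263967    0.         276.22383837]
 [  0.         531.6263967  202.89383004]
 [  0.           0.           1.        ]]
[-3.97889189 -1.20808608]
[-2.11183617  2.50750967]
[-0.09391708 -3.6013017 ]
0.041 [array([0.45101033, 0.26041748, 0.041     ]), array([0.36317876, 0.2666008 , 0.041     ])]
0.02 [array([0.46570499, 0.23552576, 0.02      ]), array([0.37532668, 0.24188838, 0.02      ])]
0.03 [array([0.45870753, 0.24737896, 0.03      ]), array([0.36954196, 0.2536562 , 0.03      ])]
0.06 [array([0.43771516, 0.28293856, 0.06      ]), array([0.35218779, 0.28895966, 0.06      ])]
[261.25918333 270.37876551] [array([246.7230838 , 247.94656129]), array([242.58517848, 252.55233651]), array([281.30223801, 258.36326938]), array([277.47676057, 263.2306297 ])]
```

>>> play_rows(
  motion=[
    [0,0,0.09,0,0,0,100],
    [0,0,0.17,0,0,0,100],
    [0,0,0.17,0,0,0,100],
  ],
)

```text
time: 5.5
ee_pos: [0.3926, 0.2952, 0.0061]
eef_rot: [0.707, 0.707, -0.001, -0.0]
ft_force: [-0.3, 0.2, -0.6]
width: 0.0867
```

Run:
```python
from h import *
S=eyes.camera('side');s=r.read_state();p=s['ee_pos'];print(p,s['eef_rot'],s['ft_force'])
save('g3.png',crop(S,p,[p,p+[.0435,0,0],p-[.0435,0,0]],w=40,k=10))
```

```text
[0.39303486 0.2956943  0.0068952 ] [ 7.06884114e-01  7.07328986e-01 -6.72826663e-04 -3.20268569e-04] [0.61548551 0.88500233 0.53800526]
crop origin 222 227 scale 10
```

View pics/g3.png

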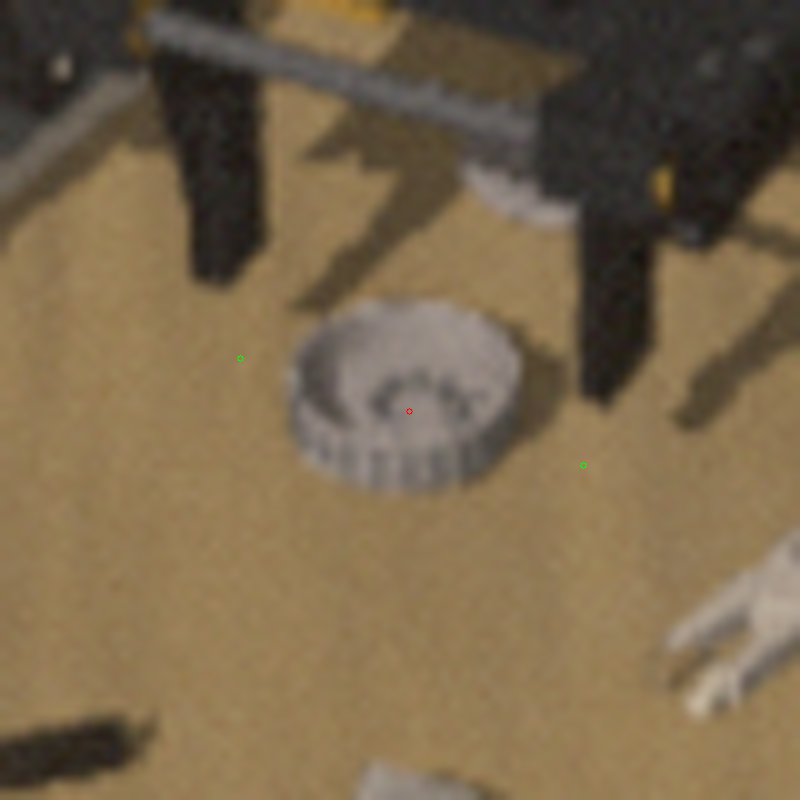

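The tips ((215,285) and (605,405)) still show about 7 px above their marks, and their shadows are detached. So the fingers seem to end about 20 mm above the reported TCP. I probe downward gently, watching the force.

>>> play_rows(
  motion=[
    [0,0,0.02,0,0,0,100],
    [0,0,0.02,0,0,0,100],
  ],
)

```text
time: 5.8
ee_pos: [0.3936, 0.2959, 0.0035]
eef_rot: [0.707, 0.707, 0.0, 0.0]
ft_force: [-0.1, 0.2, -0.3]
width: 0.0871
```

>>> play_rows(
  motion=[
    [0,0,0.015,0,0,0,100],
    [0,0,0.015,0,0,0,100],
  ],
)

```text
time: 6.05
ee_pos: [0.3936, 0.2958, 0.0004]
eef_rot: [0.707, 0.707, -0.0, 0.0]
ft_force: [-0.3, -0.2, -0.2]
width: 0.0871
```

>>> play_rows(
  motion=[
    [0,0,0.015,0,0,0,100],
    [0,0,0.015,0,0,0,100],
  ],
)

```text
time: 6.3
ee_pos: [0.3935, 0.2957, -0.0027]
eef_rot: [0.707, 0.707, -0.0, 0.0]
ft_force: [-0.4, -0.5, 0.9]
width: 0.087
```

>>> play_rows(
  motion=[
    [0,0,0.015,0,0,0,100],
    [0,0,0.015,0,0,0,100],
  ],
)

```text
time: 6.55
ee_pos: [0.3935, 0.2957, -0.0057]
eef_rot: [0.707, 0.707, -0.0, -0.0]
ft_force: [-0.0, 0.5, 0.6]
width: 0.0872
```

No contact with the reading below zero, so the reported TCP lies below the real tips. I continue in guarded steps.

>>> play_rows(
  motion=[
    [0,0,0.02,0,0,0,100],
    [0,0,0.02,0,0,0,100],
  ],
)

```text
time: 6.8
ee_pos: [0.3934, 0.2957, -0.0098]
eef_rot: [0.707, 0.707, -0.0, -0.0]
ft_force: [-0.5, 0.1, -0.8]
width: 0.0869
```

>>> play_rows(
  motion=[
    [0,0,0.015,0,0,0,100],
    [0,0,0.015,0,0,0,100],
  ],
)

```text
time: 7.05
ee_pos: [0.3935, 0.2957, -0.0127]
eef_rot: [0.707, 0.707, -0.0, -0.0]
ft_force: [-0.4, 0.7, 0.4]
width: 0.0869
```

Run:
```python
from h import *
S=eyes.camera('side');s=r.read_state();p=s['ee_pos'];print(p,s['ft_force'])
q=p+[0,0,.019];save('g4.png',crop(S,q,[q,q+[.0435,0,0],q-[.0435,0,0]],w=40,k=10))
```

```text
[ 0.39354649  0.2957681  -0.01258418] [ 0.09255871 -0.2865803   0.61891716]
crop origin 222 227 scale 10
```

View pics/g4.png

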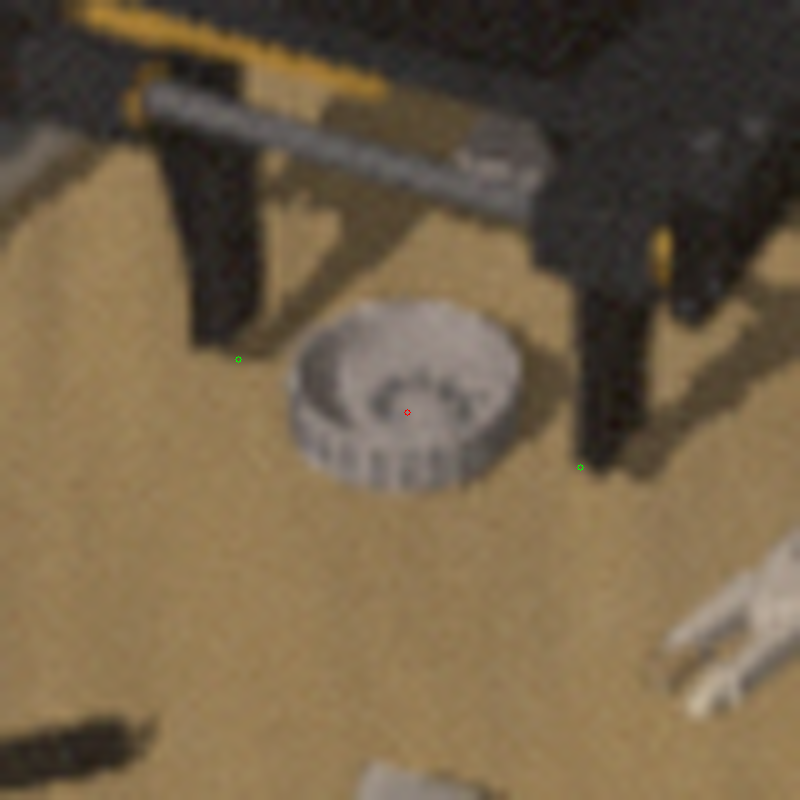

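With a 19 mm offset the marks match the tips ((225,348) and (600,470)), which are about 6 mm above the bench and centred on the tray. I close on it.

>>> play_rows(
  motion=[
    [0,0,0.005,0,0,0,100],
    [0,0,0.005,0,0,0,0],
    [0,0,0.005,0,0,0,0],
    [0,0,0.005,0,0,0,0],
    [0,0,0.005,0,0,0,0],
  ],
  squeeze=12,
)

```text
time: 7.72
ee_pos: [0.3937, 0.2958, -0.0134]
eef_rot: [0.707, 0.707, 0.0, 0.0]
ft_force: [-0.5, -0.7, 0.0]
width: 0.0548
```

>>> play_rows(
  motion=[
    [0,0,0,0,0,0,0],
    [0,0,0,0,0,0,0],
    [0,0,0,0,0,0,0],
    [0,0,0,0,0,0,0],
  ],
)

```text
time: 8.22
ee_pos: [0.3937, 0.2958, -0.0135]
eef_rot: [0.707, 0.707, 0.0, 0.0]
ft_force: [0.5, -0.2, -0.3]
width: 0.0513
```

>>> play_rows(
  motion=[
    [0,0,0,0,0,0,95],
    [0,0,0,0,0,0,95],
    [0,0,0,0,0,0,95],
    [0,0,0,0,0,-0.05,95],
  ],
)

```text
time: 8.72
ee_pos: [0.3936, 0.2959, -0.0134]
eef_rot: [0.678, 0.735, 0.0, 0.0]
ft_force: [-0.3, 1.0, 0.1]
width: 0.0798
```

>>> play_rows(
  motion=[
    [0,0,0,0,0,-0.1,95],
    [0,0,0,0,0,-0.2,95],
    [0,0,0,0,0,-0.3,95],
    [0,0,0,0,0,-0.4,95],
    [0,0,0,0,0,-0.5,95],
  ],
)

```text
time: 9.35
ee_pos: [0.3936, 0.2958, -0.0135]
eef_rot: [0.344, 0.939, -0.0, 0.0]
ft_force: [0.1, -0.3, 0.4]
width: 0.0827
```

>>> play_rows(
  motion=[
    [0,0,0,0,0,-0.1,95],
    [0,0,0,0,0,-0.2,95],
    [0,0,0,0,0,-0.3,95],
    [0,0,0,0,0,-0.4,95],
    [0,0,0,0,0,-0.45,95],
  ],
)

```text
time: 9.98
ee_pos: [0.3936, 0.2958, -0.0136]
eef_rot: [-0.002, 1.0, 0.0, -0.0]
ft_force: [-0.9, -0.0, -0.6]
width: 0.0826
```

>>> play_rows(
  motion=[
    [0,0,0,0,0,0,0],
    [0,0,0,0,0,0,0],
    [0,0,0,0,0,0,0],
    [0,0,0,0,0,0,0],
    [0,0,0,0,0,0,0],
  ],
)

```text
time: 10.6
ee_pos: [0.3936, 0.2959, -0.0134]
eef_rot: [-0.0, 1.0, -0.0, 0.0]
ft_force: [0.5, 0.7, 0.4]
width: 0.0507
```

>>> play_rows(
  motion=[
    [0,0,0,0,0,0,0],
    [0,0,0,0,0,0,0],
    [0,0,0,0,0,0,0],
  ],
)

```text
time: 10.98
ee_pos: [0.3936, 0.2959, -0.0135]
eef_rot: [-0.0, 1.0, -0.0, 0.0]
ft_force: [-1.5, 0.6, 0.7]
width: 0.0508
```

Run:
```python
from h import *
s=r.read_state();print(s['ee_pos'],s['eef_rot'],s['ft_force'],s['width'],s['joint_positions'])
S=eyes.camera('side')
D=[(a/1000,b) for a,b in TRAY]
g=reg(S,'tray',proj(S,[.394,.296,.009]));print(fit([S],[g],D,(.394,.296)) if g is not None else None)
```

```text
[ 0.39361723  0.29586562 -0.01346071] [-1.00227004e-04  9.99999995e-01 -9.15521929e-06  2.35670648e-05] [-1.49265454  0.57453025  0.71191211] 0.0508283165695916 [ 0.24811649  0.57950101 -1.16439245  1.97065738  0.63242893  1.01792878
  0.3560099 ]
(array([0.38341196, 0.28830195]), array([5.34947503e-07, 5.96255461e-07]), [(216, 379)])
```

>>> play_rows(
  motion=[
    [0,0,-0.08,0,0,0,0],
    [0,0,-0.22,0,0,0,0],
    [0,0,-0.36,0,0,0,0],
    [0,0,-0.5,0,0,0,0],
  ],
  squeeze=20,
)

```text
time: 11.58
ee_pos: [0.3935, 0.296, 0.0883]
eef_rot: [-0.0, 1.0, -0.0, 0.0]
ft_force: [0.6, -0.6, -0.0]
width: 0.0501
```

>>> play_rows(
  motion=[
    [-0.03,-0.12,0,0,0,0.08,0],
    [-0.08,-0.28,0,0,0,0.18,0],
    [-0.13,-0.45,0,0,0,0.29,0],
    [-0.175,-0.62,0,0,0,0.4,0],
    [-0.216,-0.775,0,0,0,0.5,0],
  ],
)

```text
time: 12.2
ee_pos: [0.4371, 0.1397, 0.0873]
eef_rot: [0.385, 0.923, -0.0, 0.0]
ft_force: [1.3, 0.2, -0.9]
width: 0.0502
```

>>> play_rows(
  motion=[
    [-0.14,-0.08,0,0,0,0.1,0],
    [-0.3,-0.17,0,0,0,0.21,0],
    [-0.46,-0.26,0,0,0,0.32,0],
    [-0.6,-0.34,0,0,0,0.42,0],
    [-0.7014,-0.396,0,0,0,0.5,0],
  ],
)

```text
time: 12.82
ee_pos: [0.4804, -0.0156, 0.0874]
eef_rot: [0.709, 0.705, 0.0, 0.0]
ft_force: [0.2, 0.1, -1.3]
width: 0.0502
```

>>> play_rows(
  motion=[
    [0,0,0.1,0,0,0,0],
    [0,0,0.2,0,0,0,0],
    [0,0,0.25,0,0,0,0],
    [0,0,0.25,0,0,0,0],
  ],
)

```text
time: 13.32
ee_pos: [0.4792, -0.0133, 0.0357]
eef_rot: [0.706, 0.708, -0.0, -0.001]
ft_force: [0.3, -0.0, -1.8]
width: 0.0502
```

Run:
```python
from h import *
s=r.read_state();p=s['ee_pos'];print(p,s['eef_rot'],s['ft_force'],s['width'])
S=eyes.camera('side');T=eyes.camera('top')
b=p[2]+.0135   # tray bottom height
c=np.array([p[0],p[1],b+.018]); L=np.array([.479,-.0145,.026])
def ring(o,rr): return [o+[rr*np.cos(a),rr*np.sin(a),0] for a in A[::3]]
def draw(C,cc,ctr,o,rr,col,w,k):
    u,v=proj(cc,ctr).astype(int)
    pts=np.array([(proj(cc,q)-[u-w,v-w]+.5)*k for q in ring(o,rr)],np.int32);cv2.polylines(C,[pts],True,col,1)
out=[]
for cc in(S,T):
    C=crop(cc,c,[],w=40,k=10)
    draw(C,cc,c,c,.026,(255,0,0),40,10);draw(C,cc,c,L,.026,(0,255,0),40,10);draw(C,cc,c,np.array([.482,-.0145,.0]),.04,(0,0,255),40,10)
    out.append(C)
save('h1.png',cv2.resize(np.hstack([o[100:700,100:500] if 0 else o for o in out]),(800,400)))
save('h1s.png',out[0])
```

```text
[ 0.47923201 -0.01334083  0.03567741] [ 7.06264877e-01  7.07946997e-01 -3.18382567e-04 -9.33455928e-04] [ 0.25075315 -0.00388614 -1.77047481] 0.05016348156881776
crop origin 246 135 scale 10
crop origin 311 156 scale 10
```

View pics/h1s.png

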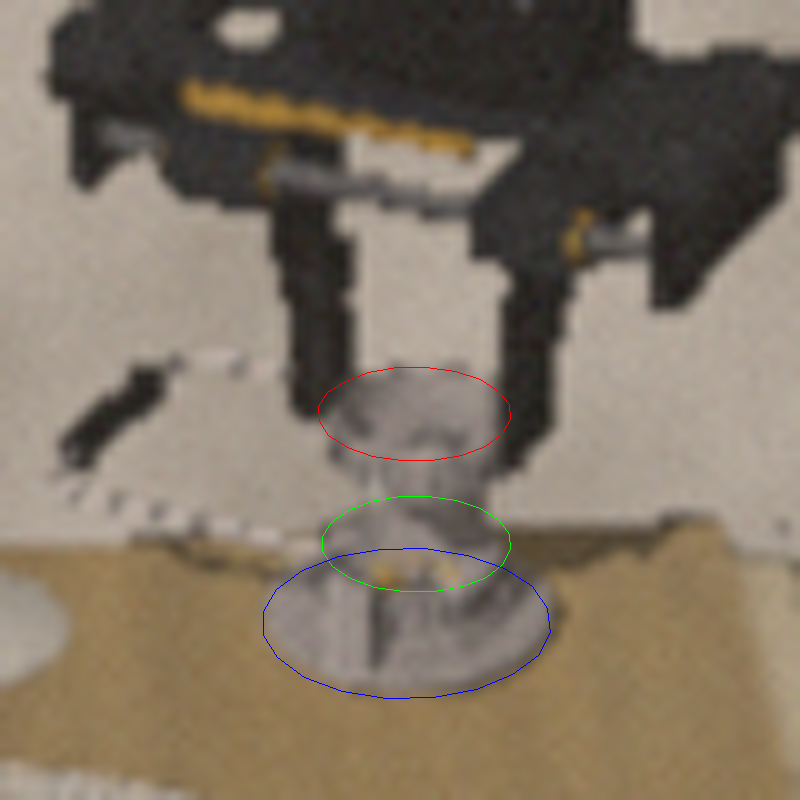

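Side view: the held tray's rim matches the red predicted ring. The foot plate spans about x 263–562 with its bottom at about y 690, slightly right of and above my blue ring, which suggests the carrier is about 3 mm further in −y. I quantify this with an edge fit.

```bash
cat > foot.py <<'E'
from h import *
def foot(c,img,x0=(.482,-.015),rr=.04,z=0.0,zr=0.004,lower=True):
    "subpixel: maximise luminance-gradient contrast along projected circle (lower arc), grid+Nelder"
    from scipy.ndimage import map_coordinates
    from scipy.optimize import minimize
    g=cv2.GaussianBlur(img.astype(np.float32),(0,0),.7); sat=g.max(2)-g.min(2)
    a=np.linspace(0,2*np.pi,180,endpoint=False)
    def cost(p):
        f=lambda r_:np.array([proj(c,[p[0]+r_*np.cos(t),p[1]+r_*np.sin(t),z]) for t in a])
        i,o=f(rr-.003),f(rr+.003); m=f(rr); k=m[:,1]>m[:,1].mean()+0.15*np.ptp(m[:,1]) if lower else slice(None)
        s=lambda q:map_coordinates(sat,[q[k,1],q[k,0]],order=1)
        return -(s(o)-s(i)).mean()
    best=min(((cost((x0[0]+i*.002,x0[1]+j*.002)),i,j) for i in range(-4,5) for j in range(-5,6)))
    m=minimize(cost,(x0[0]+best[1]*.002,x0[1]+best[2]*.002),method='Nelder-Mead',options=dict(initial_simplex=[(x0[0]+best[1]*.002+d,x0[1]+best[2]*.002+e) for d,e in((0,0),(.002,0),(0,.002))]))
    return m.x,m.fun
E
python3 - <<'E'
from foot import *
S=eyes.camera('side');T=eyes.camera('top')
s0=cv2.imread('pics/s0.png')[:,:,::-1];t0=cv2.imread('pics/t0.png')[:,:,::-1]
for z in(0,.003):
  print('S',z,foot(S,S['image'],z=z),foot(S,s0,z=z),'T',foot(T,t0,z=z,lower=True),foot(T,t0,z=z,lower=False))
print('tray T',foot(T,t0,(.396,.299),.026,.018,lower=False),'S',foot(S,s0,(.396,.297),.022,0))
print('lid T',foot(T,t0,(.406,.196),.026,.006,lower=False),'S',foot(S,s0,(.404,.19),.026,.005))
print(r.read_state()['ee_pos'])
E
```

```text
S 0 (array([ 0.4819463 , -0.01759465]), np.float64(-24.186416625976562)) (array([ 0.48184674, -0.01756624]), np.float64(-23.062870025634766)) T (array([ 0.48363278, -0.00770156]), np.float64(-46.306758880615234)) (array([ 0.48414353, -0.00750363]), np.float64(-40.87062072753906))
S 0.003 (array([ 0.47994571, -0.01335095]), np.float64(-24.279462814331055)) (array([ 0.47976515, -0.01330862]), np.float64(-23.1549072265625)) T (array([ 0.48308462, -0.00730194]), np.float64(-46.362606048583984)) (array([ 0.48351498, -0.00705848]), np.float64(-41.10870361328125))
tray T (array([0.39587931, 0.29911572]), np.float64(-44.12752151489258)) S (array([0.39429658, 0.29547101]), np.float64(-27.826221466064453))
lid T (array([0.40646315, 0.19645643]), np.float64(-46.06285095214844)) S (array([0.40297783, 0.19291455]), np.float64(-27.55763816833496))
[ 0.48050827 -0.01410288  0.03707178]
```

>>> play_rows(
  motion=[
    [0,0,0.06,0,0,0,0],
    [0,0,0.115,0,0,0,0],
    [0,0,0.115,0,0,0,0],
  ],
)

```text
time: 13.9
ee_pos: [0.4796, -0.0141, 0.0127]
eef_rot: [0.707, 0.707, -0.0, -0.001]
ft_force: [0.0, 0.8, -0.1]
width: 0.0502
```

>>> play_rows(
  motion=[
    [0,0,0.01,0,0,0,0],
    [0,0,0.01,0,0,0,0],
  ],
)

```text
time: 14.15
ee_pos: [0.4801, -0.0141, 0.0118]
eef_rot: [0.707, 0.707, 0.0, -0.0]
ft_force: [-2.3, 1.3, 4.2]
width: 0.0506
```

>>> play_rows(
  motion=[
    [0,0,0.008,0,0,0,0],
    [0,0,0.008,0,0,0,0],
  ],
)

```text
time: 14.4
ee_pos: [0.4803, -0.0137, 0.0106]
eef_rot: [0.707, 0.707, 0.0, 0.0]
ft_force: [-3.5, 2.2, 11.3]
width: 0.0505
```

Run:
```python
from h import *
for i in range(3):
    s=r.read_state();print(s['ee_pos'],s['ft_force'],s['torque']);S=eyes.camera('side')
b=s['ee_pos'][2]+.0135;p=s['ee_pos'];print(b)
c=np.array([p[0],p[1],b+.018])
save('h2.png',crop(S,c,[c+[.026,0,0],c+[0,.026,0],c+[0,.026,-.014],c-[.026,0,0]],w=27,k=14))
```

```text
[ 0.48026774 -0.01373724  0.01062857] [-3.48980911  2.24804807 11.32342355] [ 0.52768674  1.00379918 -0.06784525]
[ 0.48027089 -0.01372857  0.01064339] [-3.53593178  2.9973954  11.31925619] [ 0.5910661   1.09489389 -0.15343952]
[ 0.4802887  -0.01377778  0.01066401] [-3.42892884  2.9730049  10.05467845] [ 0.52858657  1.02483945 -0.09234218]
0.024164012047760135
crop origin 259 156 scale 14
```

View pics/h2.png

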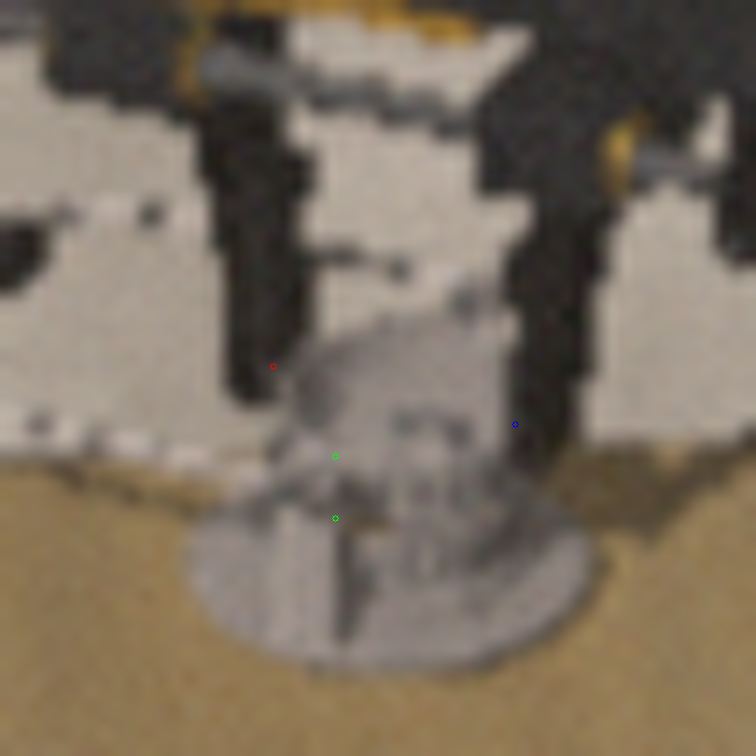

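Contact came at a TCP reading of about 12 mm, so the spigot is on the rim and not in it. The picture shows a gap at (375,520). The reaction force (−x,+y) points toward the hole, so I ease up, shift that way and lower again.

>>> play_rows(
  motion=[
    [0,0,-0.006,0,0,0,0],
    [0.01,-0.008,-0.006,0,0,0,0],
    [0.01,-0.008,0,0,0,0,0],
    [0.01,-0.008,0,0,0,0,0],
  ],
)

```text
time: 15.05
ee_pos: [0.4792, -0.0125, 0.0106]
eef_rot: [0.707, 0.707, 0.0, 0.001]
ft_force: [-1.4, -0.4, 9.4]
width: 0.0503
```

>>> play_rows(
  motion=[
    [0,0,-0.004,0,0,0,0],
    [0.01,-0.004,-0.004,0,0,0,0],
    [0.01,-0.004,0,0,0,0,0],
    [0.01,-0.004,0,0,0,0,0],
  ],
)

```text
time: 15.55
ee_pos: [0.4787, -0.0104, 0.0104]
eef_rot: [0.707, 0.707, 0.001, 0.001]
ft_force: [3.1, -1.4, 5.3]
width: 0.0503
```

Run:
```python
from foot import *
s=r.read_state();print(s['ee_pos'],s['ft_force'],s['torque'])
S=eyes.camera('side');T=eyes.camera('top')
for z in(0,.003): print('S',z,foot(S,S['image'],z=z))
a=crop(S,np.array([.48,-.013,.03]),[],w=30,k=13);b=crop(T,np.array([.49,-.013,.03]),[],w=45,k=9)
save('h3.png',cv2.resize(np.hstack([a[:780,:780],cv2.resize(b,(780,780))]),(800,400),interpolation=3))
```

```text
[ 0.47868275 -0.01040067  0.01036839] [ 3.07641388 -1.36442033  5.33123272] [-0.33878057 -0.70162532  0.05892519]
S 0 (array([ 0.48182015, -0.01789855]), np.float64(-23.979055404663086))
S 0.003 (array([ 0.47973896, -0.01361511]), np.float64(-24.078121185302734))
crop origin 256 157 scale 13
crop origin 303 151 scale 9
```

View pics/h3.png

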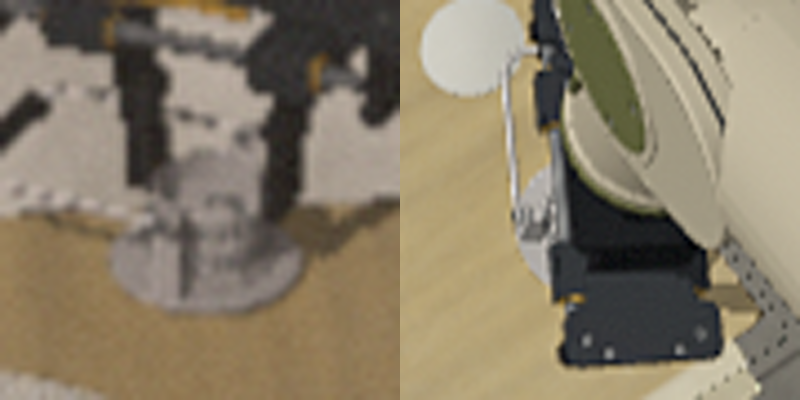

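>>> play_rows(
  motion=[
    [0,0,-0.02,0,0,0,0],
    [-0.0195,0.0255,-0.02,0,0,0,0],
    [-0.0195,0.0255,-0.02,0,0,0,0],
  ],
)

```text
time: 16.02
ee_pos: [0.4827, -0.0146, 0.0136]
eef_rot: [0.707, 0.707, -0.0, -0.0]
ft_force: [-0.0, 0.0, -0.3]
width: 0.0505
```

```bash
cat > ft.py <<'E'
from h import *
L=[]
for i in range(6):
    s=r.read_state();L.append(np.r_[s['ft_force'],s['torque']]);eyes.camera('side')
print('t',s['time'],np.round(s['ee_pos'],4),np.round(np.mean(L,0),3),np.round(np.std(L,0),3),'w',s['width'])
E
python3 ft.py
```

```text
t 16.275 [ 0.4826 -0.0141  0.0138] [-0.192  0.066 -0.209 -0.026 -0.098 -0.021] [0.626 0.352 0.404 0.029 0.024 0.028] w 0.05012524787284033
```

>>> play_rows(
  motion=[
    [0,0,0.01,0,0,0,0],
    [0,0,0.015,0,0,0,0],
    [0,0,0.019,0,0,0,0],
    [0,0,0.019,0,0,0,0],
  ],
)

```text
time: 16.82
ee_pos: [0.4832, -0.0139, 0.0105]
eef_rot: [0.707, 0.707, 0.0, 0.0]
ft_force: [-0.3, 1.7, 4.8]
width: 0.0503
```

```bash
python3 ft.py
```

```text
t 17.075 [ 0.4832 -0.0139  0.0105] [ 0.064  1.897  5.153  0.319 -0.124 -0.012] [0.241 0.456 0.39  0.02  0.027 0.035] w 0.05025051064333773
```

>>> play_rows(
  motion=[
    [0,0,-0.012,0,0,0,0],
    [0.011,0,-0.012,0,0,0,0],
    [0.011,0,-0.004,0,0,0,0],
    [0.011,0,0.001,0,0,0,0],
    [0.011,0,0.001,0,0,0,0],
  ],
)

```text
time: 17.75
ee_pos: [0.483, -0.0119, 0.01]
eef_rot: [0.707, 0.707, 0.0, 0.0]
ft_force: [0.2, 0.8, 2.9]
width: 0.0501
```

```bash
python3 ft.py
```

```text
t 18.0 [ 0.483 -0.012  0.01 ] [ 0.57   1.37   3.311  0.193 -0.29   0.027] [0.207 0.406 0.361 0.026 0.046 0.023] w 0.050177834644763754
```

>>> play_rows(
  motion=[
    [0.004,0,0,0,0,0,0],
    [0.008,0,0.002,0,0,0,0],
    [0.008,0,0.006,0,0,0,0],
    [0.008,0,0.006,0,0,0,0],
  ],
)

```text
time: 18.55
ee_pos: [0.4826, -0.0104, 0.0088]
eef_rot: [0.707, 0.707, -0.0, -0.0]
ft_force: [-0.9, -0.7, 7.0]
width: 0.0509
```

```bash
python3 ft.py
```

```text
t 18.8 [ 0.4826 -0.0104  0.0088] [-1.476  0.093  6.877 -0.016  0.181 -0.034] [0.424 0.446 0.27  0.023 0.035 0.024] w 0.050435911145012405
```

>>> play_rows(
  motion=[
    [0.002,-0.004,-0.002,0,0,0,0],
    [0.002,-0.004,0.004,0,0,0,0],
    [0.002,-0.004,0.004,0,0,0,0],
  ],
)

```text
time: 19.23
ee_pos: [0.4819, -0.0101, 0.008]
eef_rot: [0.707, 0.707, -0.0, 0.0]
ft_force: [-1.3, -0.9, 7.7]
width: 0.0498
```

```bash
python3 ft.py
```

```text
t 19.475 [ 0.4818 -0.0101  0.008 ] [-1.604 -0.277  7.719 -0.081  0.238  0.011] [0.555 0.438 0.531 0.029 0.03  0.027] w 0.050405821848622155
```

>>> play_rows(
  motion=[
    [0,0,-0.004,0,0,0,75],
    [0,0,-0.004,0,0,0,75],
    [0,0,-0.004,0,0,0,75],
    [0,0,-0.06,0,0,0,75],
  ],
)

```text
time: 20.02
ee_pos: [0.4812, -0.0099, 0.0197]
eef_rot: [0.707, 0.707, -0.0, -0.001]
ft_force: [-0.0, -0.0, 1.0]
width: 0.0647
```

>>> play_rows(
  motion=[
    [0,0,-0.1,0,0,0,75],
    [0,0,-0.25,0,0,0,75],
    [0,0,-0.45,0,0,0,75],
  ],
)

```text
time: 20.4
ee_pos: [0.4817, -0.0098, 0.1118]
eef_rot: [0.707, 0.707, -0.0, -0.0]
ft_force: [1.0, 0.0, 0.0]
width: 0.0653
```

>>> play_rows(
  motion=[
    [0.2,-0.08,0,0,0,0,60],
    [0.45,-0.17,0,0,0,0,60],
    [0.7,-0.27,0,0,0,0,60],
    [0.9,-0.35,0,0,0,0,60],
    [1,-0.39,0,0,0,0,60],
  ],
)

```text
time: 21.02
ee_pos: [0.4031, 0.1924, 0.1113]
eef_rot: [0.706, 0.708, 0.0, 0.001]
ft_force: [1.2, -0.1, -0.4]
width: 0.0525
```

Run:
```python
from foot import *
s=r.read_state();print(s['time'],s['ee_pos'],s['ft_force'],s['width'])
S=eyes.camera('side')
print('S foot',foot(S,S['image']))
for n in('tray','tray_low','carrier'):
    for d in eyes.landmark_of(S,n)[:3]: print(n,round(d['p'],2),d['xy'])
print('expected origin seated',proj(S,[.482,-.0105,.022]))
save('k.png',crop(S,np.array([.482,-.0105,.03]),[],w=30,k=12))
```

```text
21.025 [0.40305759 0.19241223 0.11131267] [ 1.23790277 -0.07246099 -0.35533936] 0.052518987276966786
S foot (array([ 0.48203696, -0.0175029 ]), np.float64(-24.223459243774414))
tray 0.73 [328.0, 319.1]
tray 0.53 [285.4, 188.9]
tray 0.43 [207.0, 195.6]
tray_low 0.55 [288.9, 194.1]
carrier 0.78 [285.4, 195.4]
expected origin seated [285.50881398 190.50736166]
crop origin 255 157 scale 12
```

View pics/k.png

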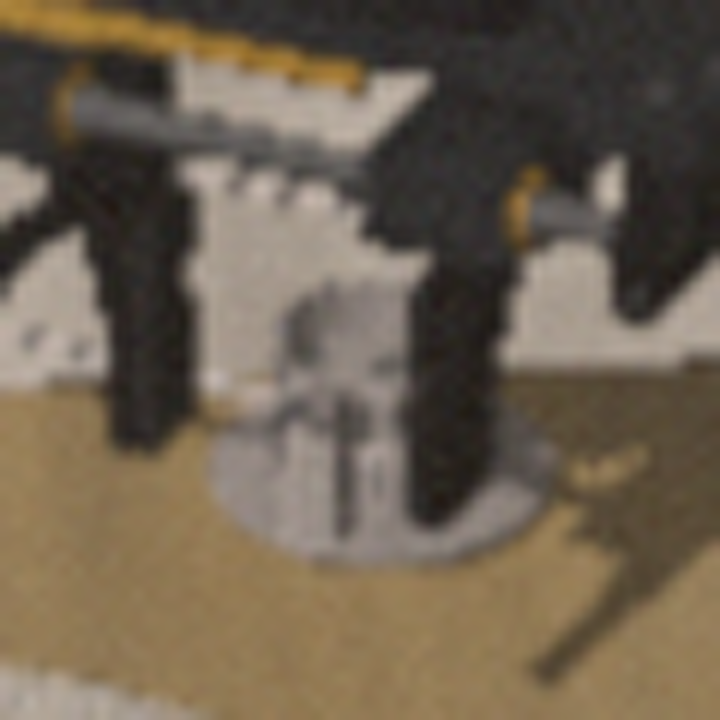

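The foot plate has not moved. The tray's rim top now sits about 2.3 px lower than when it rested on the rim (crop (345,283)), which is what full seating predicts. I go on to the lid, closing on the knob, then re-gripping at 90° to centre it.

>>> play_rows(
  motion=[
    [0.016,0,0.15,0,0,0,60],
    [0.016,0,0.32,0,0,0,60],
    [0.016,0,0.46,0,0,0,60],
    [0.016,0,0.53,0,0,0,60],
    [0.016,0,0.53,0,0,0,60],
  ],
)

```text
time: 21.85
ee_pos: [0.4039, 0.1926, 0.0038]
eef_rot: [0.707, 0.707, -0.0, -0.0]
ft_force: [0.6, -0.1, 0.4]
width: 0.0519
```

>>> play_rows(
  motion=[
    [0,0,0.03,0,0,0,60],
    [0,0,0.062,0,0,0,60],
    [0,0,0.062,0,0,0,60],
  ],
)

```text
time: 22.22
ee_pos: [0.4039, 0.193, -0.0086]
eef_rot: [0.707, 0.707, -0.0, 0.0]
ft_force: [-0.3, 0.6, 0.4]
width: 0.0521
```

>>> play_rows(
  motion=[
    [0,0,0,0,0,0,0],
    [0,0,0,0,0,0,0],
    [0,0,0,0,0,0,0],
    [0,0,0,0,0,0,0],
    [0,0,0,0,0,0,0],
  ],
  squeeze=8,
)

```text
time: 22.85
ee_pos: [0.404, 0.1932, -0.0084]
eef_rot: [0.707, 0.707, 0.0, 0.0]
ft_force: [-0.0, -0.2, 0.1]
width: 0.0133
```

>>> play_rows(
  motion=[
    [0,0,0,0,0,0,0],
    [0,0,0,0,0,0,0],
    [0,0,0,0,0,0,0],
  ],
)

```text
time: 23.22
ee_pos: [0.404, 0.1932, -0.0085]
eef_rot: [0.707, 0.707, 0.0, 0.0]
ft_force: [0.6, 0.4, 0.6]
width: 0.0132
```

>>> play_rows(
  motion=[
    [0,0,0,0,0,0,50],
    [0,0,0,0,0,0,50],
    [0,0,0,0,0,-0.04,50],
    [0,0,0,0,0,-0.12,50],
    [0,0,0,0,0,-0.22,50],
  ],
)

```text
time: 23.85
ee_pos: [0.4039, 0.1931, -0.0085]
eef_rot: [0.573, 0.82, -0.0, 0.0]
ft_force: [0.7, -0.5, 0.1]
width: 0.0428
```

>>> play_rows(
  motion=[
    [0,0,0,0,0,-0.11,50],
    [0,0,0,0,0,-0.22,50],
    [0,0,0,0,0,-0.33,50],
    [0,0,0,0,0,-0.44,50],
    [0,0,0,0,0,-0.5,50],
  ],
)

```text
time: 24.48
ee_pos: [0.4039, 0.1931, -0.0085]
eef_rot: [0.216, 0.976, 0.0, -0.0]
ft_force: [-0.5, 0.4, 0.5]
width: 0.0437
```

>>> play_rows(
  motion=[
    [0,0,0,0,0,-0.1,50],
    [0,0,0,0,0,-0.2,50],
    [0,0,0,0,0,-0.28,50],
    [0,0,0,0,0,-0.28,0],
    [0,0,0,0,0,-0.28,0],
  ],
)

```text
time: 25.1
ee_pos: [0.4039, 0.1931, -0.0085]
eef_rot: [0.001, 1.0, 0.0, -0.0]
ft_force: [-0.1, -0.5, 0.8]
width: 0.0309
```

>>> play_rows(
  motion=[
    [0,0,0,0,0,0,0],
    [0,0,0,0,0,0,0],
    [0,0,0,0,0,0,0],
    [0,0,0,0,0,0,0],
    [0,0,0,0,0,0,0],
  ],
  squeeze=15,
)

```text
time: 25.72
ee_pos: [0.404, 0.1931, -0.0084]
eef_rot: [-0.0, 1.0, -0.0, 0.0]
ft_force: [0.7, -0.3, 0.4]
width: 0.0123
```

>>> play_rows(
  motion=[
    [0,0,-0.06,0,0,0,0],
    [0,0,-0.2,0,0,0,0],
    [0,0,-0.35,0,0,0,0],
    [0,0,-0.5,0,0,0,0],
    [0,0,-0.5,0,0,0,0],
  ],
)

```text
time: 26.35
ee_pos: [0.4052, 0.1937, 0.0937]
eef_rot: [0.0, 1.0, -0.0, 0.002]
ft_force: [-0.4, -0.0, -1.3]
width: 0.0124
```

```bash
python3 ft.py
python3 - <<'E'
from h import *
s=r.read_state();print(s['ee_pos'],s['eef_rot'],s['width'])
S=eyes.camera('side')
for d in eyes.landmark_of(S,'lid')[:2]: print(d, proj(S,s['ee_pos']+[0,0,.0085]))
E
```

```text
t 26.6 [0.4033 0.193  0.0908] [ 0.078 -0.182 -0.871  0.106 -0.129  0.007] [0.303 0.785 0.313 0.042 0.034 0.01 ] w 0.012792385369170404
[0.40331631 0.19308614 0.09085792] [-2.51648999e-04  9.99999639e-01  1.40730471e-04 -7.99043178e-04] 0.012270271293437269
{'xy': [278.9, 207.3], 'p': 0.64} [278.3122888  209.80957938]
```

>>> play_rows(
  motion=[
    [-0.03,-0.08,0,0,0,0.08,0],
    [-0.075,-0.19,0,0,0,0.18,0],
    [-0.12,-0.3,0,0,0,0.29,0],
    [-0.16,-0.41,0,0,0,0.4,0],
    [-0.195,-0.508,0,0,0,0.5,0],
  ],
)

```text
time: 27.38
ee_pos: [0.443, 0.0908, 0.0913]
eef_rot: [0.385, 0.923, 0.0, -0.0]
ft_force: [0.8, -0.3, -1.2]
width: 0.0125
```

>>> play_rows(
  motion=[
    [-0.1,-0.045,0,0,0,0.1,0],
    [-0.21,-0.094,0,0,0,0.21,0],
    [-0.32,-0.143,0,0,0,0.32,0],
    [-0.42,-0.187,0,0,0,0.42,0],
    [-0.497,-0.221,0,0,0,0.5,0],
  ],
)

```text
time: 28.0
ee_pos: [0.482, -0.0107, 0.0911]
eef_rot: [0.709, 0.705, -0.0, -0.0]
ft_force: [-0.6, 0.0, -1.1]
width: 0.0125
```

>>> play_rows(
  motion=[
    [0,0,0.08,0,0,0,0],
    [0,0,0.18,0,0,0,0],
    [0,0,0.265,0,0,0,0],
    [0,0,0.265,0,0,0,0],
    [0,0,0.265,0,0,0,0],
  ],
)

```text
time: 28.62
ee_pos: [0.4822, -0.0095, 0.0387]
eef_rot: [0.707, 0.708, 0.0, -0.0]
ft_force: [-0.4, 0.1, -0.7]
width: 0.0122
```

```bash
python3 ft.py
```

```text
t 28.875 [ 0.4823 -0.0101  0.039 ] [-0.192  0.062 -0.259  0.005 -0.086 -0.001] [0.369 0.35  0.295 0.027 0.022 0.019] w 0.012604268583206587
```

Lower to 0.0335, then in small steps.

>>> play_rows(
  motion=[
    [0,0,0.02,0,0,0,0],
    [0,0,0.035,0,0,0,0],
    [0,0,0.042,0,0,0,0],
    [0,0,0.042,0,0,0,0],
  ],
)

```text
time: 29.42
ee_pos: [0.4819, -0.0099, 0.03]
eef_rot: [0.707, 0.707, -0.0, -0.0]
ft_force: [0.2, -0.1, 0.4]
width: 0.0125
```

```bash
python3 ft.py
```

```text
t 29.675 [ 0.4821 -0.01    0.0302] [-0.19  -0.052 -0.132 -0.008 -0.093 -0.002] [0.498 0.553 0.482 0.02  0.036 0.017] w 0.01243976462484804
```

>>> play_rows(
  motion=[
    [0,0,0.006,0,0,0,0],
    [0,0,0.013,0,0,0,0],
    [0,0,0.013,0,0,0,0],
  ],
)

```text
time: 30.1
ee_pos: [0.4821, -0.01, 0.0276]
eef_rot: [0.707, 0.707, 0.0, 0.0]
ft_force: [0.2, -0.1, 1.7]
width: 0.0127
```

```bash
python3 ft.py
```

```text
t 30.35 [ 0.482  -0.0101  0.0276] [ 0.249 -0.095  0.654 -0.086 -0.127  0.006] [0.33  0.399 0.526 0.019 0.038 0.015] w 0.012743400936079112
```

>>> play_rows(
  motion=[
    [0,0,0.006,0,0,0,0],
    [0,0,0.006,0,0,0,0],
  ],
)

```text
time: 30.65
ee_pos: [0.4828, -0.0101, 0.027]
eef_rot: [0.707, 0.707, 0.0, 0.001]
ft_force: [-1.1, -1.3, 8.5]
width: 0.0127
```

>>> play_rows(
  motion=[
    [0,0,-0.005,0,0,0,0],
    [0,0,-0.005,0,0,0,35],
    [0,0,-0.005,0,0,0,35],
    [0,0,-0.02,0,0,0,35],
    [0,0,-0.1,0,0,0,35],
  ],
)

```text
time: 31.28
ee_pos: [0.4813, -0.0098, 0.0464]
eef_rot: [0.707, 0.707, -0.0, -0.001]
ft_force: [0.0, -0.7, 0.9]
width: 0.0301
```

>>> play_rows(
  motion=[
    [0,0,-0.1,0,0,0,35],
    [0,0,-0.25,0,0,0,35],
    [0,0.1,-0.35,0,0,0,35],
    [0,0.3,-0.35,0,0,0,45],
    [0,0.44,-0.35,0,0,0,45],
  ],
)

```text
time: 31.9
ee_pos: [0.5719, -0.0105, 0.1182]
eef_rot: [0.707, 0.707, 0.001, 0.001]
ft_force: [0.4, -0.7, -0.5]
width: 0.038
```

Run:
```python
from foot import *
s=r.read_state();print(s['time'],s['ee_pos'],s['ft_force'],s['width'])
S=eyes.camera('side');T=eyes.camera('top');print('S foot',foot(S,S['image']))
for n in('lid','tray','grip'):
    for c in(S,T):
        for d in eyes.landmark_of(c,n)[:2]: print(n,round(d['p'],2),d['xy'])
print('exp lid',proj(S,[.482,-.01,.036]),'tray',proj(S,[.482,-.01,.022]),'grip',proj(S,[.572,-.01,.045]),proj(T,[.572,-.01,.045]))
a=crop(S,np.array([.53,-.0105,.03]),[],w=45,k=10)[150:,50:850];cv2.imwrite('pics/lid.png',a[:600,:,::-1])
```

```text
31.9 [ 0.57186045 -0.0104661   0.11824759] [ 0.42921639 -0.69204216 -0.49930459] 0.037994436574123575
S foot (array([ 0.48187856, -0.01753312]), np.float64(-23.550235748291016))
lid 0.63 [287.1, 184.2]
lid 0.82 [350.0, 199.7]
tray 0.65 [329.2, 318.0]
tray 0.5 [288.8, 190.1]
tray 0.91 [191.1, 322.7]
grip 0.38 [256.6, 174.7]
grip 0.63 [344.3, 156.5]
exp lid [285.44464101 186.16759399] tray [285.42992031 190.59145863] grip [256.20851024 176.25783802] [344.88986225 161.3632614 ]
crop origin 224 139 scale 10
```

View pics/lid.png

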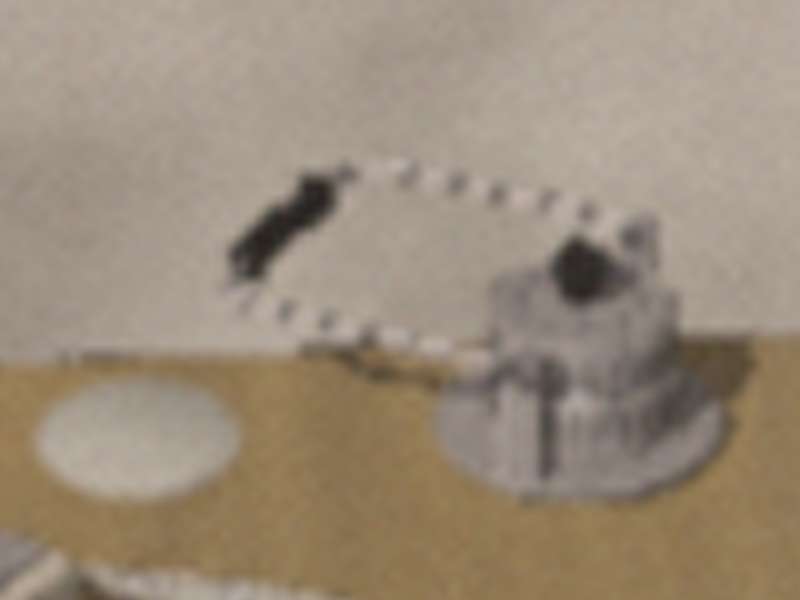

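The stack is level with the lid and knob on top (knob at crop (580,270)). The bail is folded with its grip at (285,225), and the lens is untouched. I descend on the grip and pinch it.

>>> play_rows(
  motion=[
    [0,0,0.15,0,0,0,45],
    [0,0,0.32,0,0,0,45],
    [0,0,0.45,0,0,0,45],
    [0,0,0.525,0,0,0,45],
    [0,0,0.525,0,0,0,45],
  ],
)

```text
time: 32.92
ee_pos: [0.5694, -0.0101, 0.011]
eef_rot: [0.707, 0.707, -0.0, -0.0]
ft_force: [-0.9, 0.1, 0.3]
width: 0.0391
```

>>> play_rows(
  motion=[
    [0,0,0,0,0,0,0],
    [0,0,0,0,0,0,0],
    [0,0,0,0,0,0,0],
    [0,0,0,0,0,0,0],
    [0,0,0,0,0,0,0],
  ],
  squeeze=10,
)

```text
time: 33.55
ee_pos: [0.5706, -0.01, 0.0117]
eef_rot: [0.707, 0.707, 0.0, 0.0]
ft_force: [1.1, -0.4, 1.3]
width: 0.0117
```

```bash
python3 ft.py
python3 - <<'E'
from foot import *
S=eyes.camera('side');print('S foot',foot(S,S['image']))
E
```

```text
t 33.8 [ 0.5706 -0.01    0.0117] [ 2.827 -0.582  2.05  -0.112 -0.73   0.057] [0.883 0.49  0.637 0.028 0.103 0.033] w 0.011773632289726834
S foot (array([ 0.4805541 , -0.01736565]), np.float64(-23.433626174926758))
```

>>> play_rows(
  motion=[
    [0,-0.0025,-0.047,0,0,0,0],
    [0,-0.0098,-0.0936,0,0,0,0],
    [0,-0.022,-0.139,0,0,0,0],
    [0,-0.0389,-0.183,0,0,0,0],
    [0,-0.0603,-0.225,0,0,0,0],
  ],
  squeeze=30,
)

```text
time: 34.52
ee_pos: [0.5579, -0.01, 0.0571]
eef_rot: [0.707, 0.707, 0.0, 0.0]
ft_force: [3.5, -0.7, 1.3]
width: 0.0113
```

Run:
```python
from foot import *
s=r.read_state();print(s['time'],s['ee_pos'],s['ft_force'],s['width'])
S=eyes.camera('side');print('S foot',foot(S,S['image']))
```

```text
34.525 [ 0.55785152 -0.00998738  0.05714286] [ 3.48553142 -0.70164464  1.2984899 ] 0.011285087212831248
S foot (array([ 0.47979465, -0.01730842]), np.float64(-23.685476303100586))
```

>>> play_rows(
  motion=[
    [0,-0.0217,-0.0395,0,0,0,0],
    [0,-0.0513,-0.0761,0,0,0,0],
    [0,-0.0846,-0.1094,0,0,0,0],
    [0,-0.1212,-0.139,0,0,0,0],
    [0,-0.1607,-0.1647,0,0,0,0],
  ],
)

```text
time: 35.2
ee_pos: [0.5253, -0.01, 0.0897]
eef_rot: [0.707, 0.707, -0.0, 0.0]
ft_force: [0.9, -0.9, 1.8]
width: 0.011
```

Run:
```python
from foot import *
s=r.read_state();print(s['time'],s['ee_pos'],s['ft_force'],s['width'])
S=eyes.camera('side');print('S foot',foot(S,S['image']))
```

```text
35.2 [ 0.52530337 -0.01000039  0.08971966] [ 0.85913689 -0.86941252  1.84562527] 0.011013690001113538
S foot (array([ 0.47992629, -0.01715457]), np.float64(-23.5277099609375))
```

>>> play_rows(
  motion=[
    [0,-0.042,-0.0214,0,0,0,0],
    [0,-0.086,-0.0383,0,0,0,0],
    [0,-0.1314,-0.0505,0,0,0,0],
    [0,-0.178,-0.0578,0,0,0,0],
    [0,-0.225,-0.0603,0,0,0,0],
  ],
)

```text
time: 35.88
ee_pos: [0.4804, -0.0101, 0.1018]
eef_rot: [0.707, 0.707, -0.0, 0.0]
ft_force: [0.9, -1.6, 6.4]
width: 0.0109
```

```bash
python3 ft.py
python3 - <<'E'
from foot import *
S=eyes.camera('side');print('S foot',foot(S,S['image']))
E
```

```text
t 36.125 [ 0.4804 -0.0103  0.1017] [ 0.246 -0.985  7.597 -0.38  -0.119  0.062] [0.506 0.436 1.34  0.025 0.049 0.017] w 0.010996143868210783
S foot (array([ 0.48003115, -0.0174259 ]), np.float64(-23.5220890045166))
```

>>> play_rows(
  motion=[
    [0,0,-0.012,0,0,0,0],
    [0,0,-0.024,0,0,0,0],
    [0,0,-0.045,0,0,0,0],
    [0,0,-0.08,0,0,0,0],
    [0,0,-0.12,0,0,0,0],
  ],
)

```text
time: 36.85
ee_pos: [0.4808, -0.0099, 0.1259]
eef_rot: [0.707, 0.707, 0.0, -0.0]
ft_force: [-0.6, -0.3, -4.0]
width: 0.011
```

```bash
python3 ft.py
python3 - <<'E'
from foot import *
s=r.read_state();S=eyes.camera('side')
b=s['ee_pos'][2]-.1022;print(b,'S foot',foot(S,S['image'],z=b))
E
```

```text
t 37.1 [ 0.4807 -0.0101  0.1253] [-0.218  0.073 -3.124  0.01  -0.107  0.008] [0.474 0.195 0.517 0.017 0.035 0.032] w 0.011146592182109756
0.02298389418938894 S foot (array([ 0.48190643, -0.01647073]), np.float64(-14.565080642700195))
```

>>> play_rows(
  motion=[
    [0,0,-0.06,0,0,0,0],
    [0,0,-0.16,0,0,0,0],
    [0,0,-0.28,0,0,0,0],
    [0,0,-0.4,0,0,0,0],
    [0,0,-0.5,0,0,0,0],
  ],
)

```text
time: 37.83
ee_pos: [0.481, -0.0097, 0.227]
eef_rot: [0.707, 0.707, 0.0, 0.0]
ft_force: [0.7, 0.0, -3.6]
width: 0.0111
```

Run:
```python
from h import *
np.set_printoptions(precision=4,suppress=True)
S=eyes.camera('side');T=eyes.camera('top');print(r.read_state()['ee_pos'])
s0=cv2.imread('pics/s0.png')[:,:,::-1];t0=cv2.imread('pics/t0.png')[:,:,::-1]
# fit a rectangle (outer top rim 140x180 at z=.085) to luminance edges, and inner opening 112x150
from scipy.ndimage import map_coordinates
from scipy.optimize import minimize
def rect(p,hx,hy,n=40):
    t=np.linspace(-.9,.9,n);c,s=np.cos(p[2]),np.sin(p[2])
    q=np.r_[np.c_[t*hx,0*t-hy],np.c_[t*hx,0*t+hy],np.c_[0*t-hx,t*hy],np.c_[0*t+hx,t*hy]]
    return np.c_[p[0]+c*q[:,0]-s*q[:,1],p[1]+s*q[:,0]+c*q[:,1],np.full(len(q),.085)]
for nm,c,im in(('T',T,t0),('S',S,s0)):
    g=cv2.GaussianBlur(cv2.cvtColor(np.ascontiguousarray(im),7).astype(np.float32),(0,0),.8)
    def cost(p):
        v=lambda d:map_coordinates(g,np.array([proj(c,X) for X in rect(p,.056+d,.075+d)]).T[::-1],order=1)
        return -(v(.005)-v(-.005)).mean()
    best=min(((cost((.585+i*.003,.291+j*.003,a)),.585+i*.003,.291+j*.003,a) for i in range(-5,6) for j in range(-6,7) for a in(-.06,-.03,0,.03,.06)))
    m=minimize(cost,best[1:],method='Nelder-Mead',options=dict(initial_simplex=[np.array(best[1:])+d for d in np.vstack([np.zeros(3),np.diag([.002,.002,.02])])]))
    print(nm,m.x,m.fun)
```

```text
[ 0.482  -0.0097  0.2277]
T [ 0.5896  0.2936 -0.1413] -52.54608154296875
S [ 0.5808  0.2998 -0.1285] -22.33197593688965
```

>>> play_rows(
  motion=[
    [0.03,0.0105,0,0,0,0,0],
    [0.09,0.031,0,0,0,0,0],
    [0.181,0.063,0,0,0,0,0],
    [0.302,0.1045,0,0,0,0,0],
    [0.453,0.157,0,0,0,0,0],
  ],
)

```text
time: 38.55
ee_pos: [0.512, 0.0812, 0.2243]
eef_rot: [0.707, 0.707, -0.001, -0.0]
ft_force: [-0.3, 0.0, -2.9]
width: 0.0108
```

>>> play_rows(
  motion=[
    [0.151,0.052,0,0,0,0,0],
    [0.302,0.1045,0,0,0,0,0],
    [0.453,0.157,0,0,0,0,0],
    [0.604,0.209,0,0,0,0,0],
    [0.755,0.261,0,0,0,0,0],
  ],
)

```text
time: 39.17
ee_pos: [0.5641, 0.233, 0.2238]
eef_rot: [0.707, 0.707, -0.001, -0.001]
ft_force: [0.8, -1.0, -2.8]
width: 0.0106
```

>>> play_rows(
  motion=[
    [0.12,0.042,0,0,0,0,0],
    [0.211,0.073,0,0,0,0,0],
    [0.272,0.094,0,0,0,0,0],
    [0.302,0.1045,0,0,0,0,0],
    [0.302,0.1045,0,0,0,0,0],
  ],
)

```text
time: 39.8
ee_pos: [0.5851, 0.2921, 0.225]
eef_rot: [0.707, 0.707, -0.0, -0.0]
ft_force: [-0.8, -0.8, -3.6]
width: 0.0108
```

```bash
python3 ft.py
python3 - <<'E'
from h import *
S=eyes.camera('side');p=r.read_state()['ee_pos'];print(p,r.read_state()['joint_positions'])
im=S['image'];C=cv2.resize(im[100:310,110:390],(800,600),interpolation=2)
for q in([.586,.292,.085],[p[0],p[1],.085],[p[0],p[1],p[2]-.1022]):
    a=(proj(S,q)-[110,100]+.5)*[800/280,600/210];cv2.circle(C,tuple(int(i) for i in a),4,(255,0,0),1);print(a)
save('fin.png',C);save('fint.png',eyes.camera('top')['image'])
E
```

```text
t 40.05 [0.5854 0.2914 0.2255] [-0.274 -0.155 -3.448 -0.035 -0.091  0.021] [0.349 0.55  0.26  0.053 0.03  0.023] w 0.011038554925578682
[0.58540478 0.29151467 0.22549119] [ 0.14399647  0.58319674 -1.04119957  1.29110583  0.49613287  1.53376206
 -0.8357005 ]
[226.31974728 336.32192265]
[227.27227099 336.2010442 ]
[222.78945339 296.18378247]
```

View pics/fin.png

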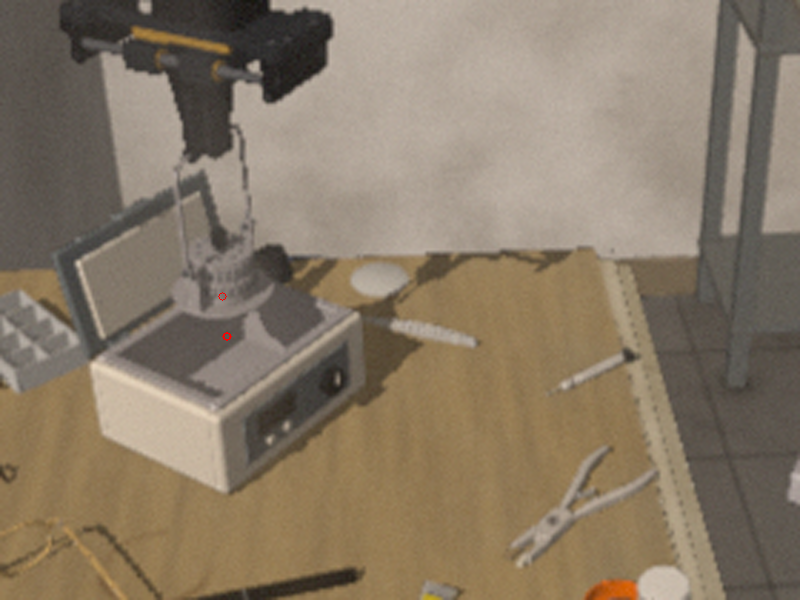

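Side view: the carrier hangs level from the grip over the opening. The foot is centred at about (223,294), against a predicted (223,296), and the opening's centre is about (224,341), against my mark at (226,336). So I nudge about 4 mm in +y and 2 mm in −x, let it settle and check the bystanders.

>>> play_rows(
  motion=[
    [0.005,-0.002,0,0,0,0,0],
    [0.012,-0.005,0,0,0,0,0],
    [0.018,-0.008,0,0,0,0,0],
    [0.022,-0.01,0,0,0,0,0],
    [0.022,-0.01,0,0,0,0,0],
  ],
)

```text
time: 40.83
ee_pos: [0.5832, 0.2966, 0.2253]
eef_rot: [0.707, 0.707, 0.0, 0.0]
ft_force: [0.3, -0.3, -4.4]
width: 0.0107
```

>>> play_rows(
  motion=[
    [0,0,0,0,0,0,0],
    [0,0,0,0,0,0,0],
    [0,0,0,0,0,0,0],
    [0,0,0,0,0,0,0],
    [0,0,0,0,0,0,0],
  ],
)

```text
time: 41.45
ee_pos: [0.5832, 0.2965, 0.2254]
eef_rot: [0.707, 0.707, 0.0, 0.0]
ft_force: [-0.3, -0.3, -2.4]
width: 0.011
```

>>> play_rows(
  motion=[
    [0,0,0,0,0,0,0],
    [0,0,0,0,0,0,0],
    [0,0,0,0,0,0,0],
    [0,0,0,0,0,0,0],
    [0,0,0,0,0,0,0],
  ],
)

```text
time: 42.08
ee_pos: [0.5832, 0.2965, 0.2253]
eef_rot: [0.707, 0.707, -0.0, 0.0]
ft_force: [0.2, 0.5, -4.0]
width: 0.011
```

```bash
python3 ft.py
python3 - <<'E'
from foot import *
s0=cv2.imread('pics/s0.png')[:,:,::-1].astype(int)
S=eyes.camera('side');p=r.read_state()['ee_pos']
print('foot',foot(S,S['image'],(p[0],p[1]),z=p[2]-.1022),p)
# bystanders: best shift of the original patch
for n,q,w in(('lens',(243,198),12),('tweezers',(258,213),16),('pliers',(315,285),25)):
    u,v=q;t=s0[v-w//2:v+w//2,u-w:u+w].astype(np.uint8);im=S['image'][v-w//2-5:v+w//2+5,u-w-5:u+w+5]
    m=cv2.matchTemplate(np.ascontiguousarray(im),np.ascontiguousarray(t),cv2.TM_CCOEFF_NORMED);i=np.unravel_index(m.argmax(),m.shape);print(n,m.max(),np.array(i)-5)
T=eyes.camera('top')
for c in(S,T):
    for n in('spare_lens','loupe'):
        d=eyes.landmark_of(c,n);print(n,d and (d[0]['p'],d[0]['xy']))
print(r.read_state()['joint_vel'].round(3))
E
```

```text
t 42.325 [0.5832 0.2965 0.2253] [-0.21   0.15  -3.53  -0.018 -0.076  0.022] [0.228 0.266 0.643 0.037 0.055 0.028] w 0.011140669951315942
foot (array([0.58300015, 0.30090445]), np.float64(-0.8056995272636414)) [0.58322579 0.29643007 0.22530221]
lens 0.9544761 [0 0]
tweezers 0.87945664 [1 3]
pliers 0.9774343 [0 0]
spare_lens (0.43, [244.3, 196.7])
loupe (0.42, [205.5, 194.6])
spare_lens []
loupe []
[-0.001 -0.001  0.     0.     0.001  0.001 -0.001]
```

```bash
python3 -c "
from bench import job;print(job.close_job())"
```

```text
the job is handed in; nothing more can be done
None
```

I stacked the second tray and put the lid on, then swung up the bail and lifted the carrier by its grip. I handed the job in at about 42 s with the carrier held over the tank.

**Final position:** The carrier hangs level and the arm is still. Its underside is about 38 mm above the rim. The grip has 11 mm between the jaws and carries about 3.5 N, which fits the loaded weight.

**Seating:** The lid met its stop at the expected height (reading 27.6 mm, 27.5–28 mm expected), so the tray below it is home too. The tray first landed on the rim at 11 N or less, and I had to search for the hole by force.

**Checks that disagreed:**
- **Finger length:** the fingers ended about 19 mm short of the reported TCP. I corrected for this after probing down without contact.
- **Tank centre:** the two cameras differ by up to about 1 cm on where the opening's middle is. I placed the carrier between the two, so it may be a few millimetres off centre.
- **Foot plate:** the last numeric fit of the hanging foot plate had almost no contrast, so it is not evidence. The picture taken before the final nudge of about 4 mm matched the prediction.
- **Tweezers:** the patch comparison matched weakly, with a shift of up to 3 px. The tweezers' end points in the first and last pictures agree within about 1 px, so I believe they did not move.
- **Lens and loupe:** the lens patch showed no shift. I checked the loupe only through low-confidence side-camera detections (about 4 px off), and the top camera saw neither of them at the end.

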